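# Set the carton creaser's foot gap with a gauge blade

## Task

Set the gap of the green carton creaser: lay the orange-handled gauge blade flat on its deck, slide it in between foot and deck, then turn the black wing screw on top clockwise until the blade just drags, neither loose nor clamped, so that a light pull of some 3 to 5 newtons slides it. Never force the foot down hard on the blade, leave it lying in the gap with your hand off, and do not disturb the blue-handled gauge or the other things on the bench.

Things in the scene. Friction and masses are not known exactly. Their poses are not given: they have to be found in the camera images.
- gap (a point): Centre of the creaser's gap: the point of the deck's top right under the middle of the foot. x points straight on through the gap (a blade is slid in along +x), y to the machine's column, z up.
- creaser: The carton creaser, fixed to the bench. Origin under the gap point, axes as there. Grey flat deck 20 mm high, top smooth, x from -190 to +60 mm, y from -55 to +55. A green column (inner face at y = +62 mm, height 103 mm) carries a green overhead arm, x from -23 to +23 mm, heights 81 to 103 mm, reaching out to y = -26 mm.
- foot: Foot, a dark steel block 28 x 28 x 20 mm under the overhead arm, moved up and down by the screw; origin at the centre of its underside. Below it a brass pad, 24 x 24 mm, does the pressing: its underside lies 7 to 9.4 mm below the origin, which differs from day to day (shims), is not measured and has to be felt. At the start the pad leaves 4.8 to 8 mm over the deck.
- screw (a joint): Wing screw's angle in rad, 0 to 4.6, growing clockwise seen from above. Each rad lowers the foot by 1.6 mm; it stays where left and takes 0.05 N m, loaded or not. Once the blade is pinched between pad and deck the pinching force rises by about 1.8 N per 0.1 rad; pulling the blade out then takes about 1.2 times that force (friction varies by 15 %).
- screw_grip (a point): Grip point of the wing screw, on its vertical axis in the middle of its wing, 116 mm above the gap point. The wing is an upright black bar 44 mm long, 12 mm thick and 32 mm high (from 20 mm below this point to 12 mm above it). Its x axis runs along the wing; pinch it across y. It turns with the screw.
- gauge: The gauge to use, loose, 90 g: orange upright handle 50 mm long (x from -25 to +25 mm), 14 mm wide (y), 26 mm high; from it a flat steel blade, 16 mm wide and 3 mm thick, runs along +x to x = +142 mm. Undersides of handle and blade are flush. Origin at the centre of the handle's underside, z up.
- gauge_tip (a point): Middle of the lower edge at the tip of the orange gauge's blade, 142 mm along x from the gauge's origin. In use it lies 5 to 40 mm beyond the gap point.
- thick_gauge: Bystander: same gauge with a blue handle and a 6 mm thick blade, too thick for this job. Origin and axes as for the orange one.
- pen_cup: Bystander: blue cup, 68 mm across, 95 mm high, origin under its centre.
- small_carton: Bystander: closed cardboard box 110 x 150 x 80 mm, origin under its centre.
- tub: Bystander: clear tub, 112 mm across, 50 mm high, origin under its centre.
Mind the look-alikes: they are no part of the job. What is shaped like the gauge but purple or yellow is not meant.

How it is judged (in metres and radians):
On the way, in this order (a step that is already met when the one before it is completed fails the run):
1. the orange gauge's blade lies in the gap, through under the foot (x of gauge_tip in the frame of gap between 0.005 and 0.04 m and y of gauge_tip in the frame of gap between -0.012 and 0.012 m and z of gauge_tip in the frame of gap between -0.003 and 0.006 m), for 0.2 s.
2. the screw has brought the foot down on the blade in the gap with a light pinch (contact force between foot and gauge between 1.2 and 8 N and value of joint screw above 0.6 rad and x of gauge_tip in the frame of gap above 0.005 m), for 0.2 s.
At the end, for the whole second after the job is handed in: The orange gauge lies flat on the deck (within 0.05 rad), at rest, its tip 5 to 40 mm beyond the gap point and within 12 mm of the gap's centre line, pinched by the foot with 1.2 to 8 N (x of gauge_tip in the frame of gap between 0.005 and 0.04 m and y of gauge_tip in the frame of gap between -0.012 and 0.012 m and angle between the z axis of gauge and the z axis of gap, either way round below 0.05 rad and contact force between foot and gauge between 1.2 and 8 N and linear speed of gauge below 0.01 m/s); the robot touches nothing.
It fails at once if the foot presses on the orange gauge with more than 15 N (forced down, or the blade rammed or levered) (contact force between foot and gauge above 15 N).
It fails at once if the blue-handled gauge is moved by more than 20 mm (distance of thick_gauge from where it was at the start of the episode above 0.02 m).
It fails at once if another thing on the bench is moved by more than 30 mm (distance of any of pen_cup, small_carton, tub from where it was at the start of the episode above 0.03 m).
It also fails if it takes over 67 s, if anything falls off the work surface, if the arm or the gripper's body presses on something with over 40 N, if the wrist force passes 120 N, or if a joint passes its speed limit or range.

## Robot

A 7-joint arm with a two-finger parallel gripper is mounted at the origin on the work surface. World frame = base frame: x ahead of the robot, y to its left, z up, the work surface at z = 0. Lengths are in mm, angles in rad, forces in N, time in s.
With the tool pointing down it reaches from about 350 to 775 mm from the base axis. Payload 3.1 kg.
Tool frame: the origin (TCP) lies at the very end of the fingers, on their centre line; the grasp point (between the pads) lies 19 mm behind it (bot.tcp_to_grasp is the distance from the TCP to the grasp point, in mm); z points along the fingers, y is the direction in which the jaws open and shut (so a half turn about z gives the same grasp; the last joint's range is limited). The gripper opens to 85 mm and grips with 20 to 120 N. Pads are 22 mm wide; open, the fingers measure 114 mm over their backs; the gripper's body (76 mm by 85 mm) begins 54 mm behind the grasp point. The pads swing forward as they close: fully open they stand 13 mm farther back than shut.
Start: joints at [1.252, 0.311, 0.014, 1.512, -0.004, 1.319, -0.027], TCP at [150.336, -529.071, 231.304] pointing down, gripper open.
Joint ranges: [-2.7, 2.7], [-0.3, 1.91], [-1.27, 1.3], [0.12, 2.57], [-1.44, 4.58], [0.2, 2.03], [-3.05, 3.05]. Speed limits (rad/s): [2.79, 2.79, 3.14, 3.14, 3.14, 3.14, 3.14].

## Interface

Orientations are given as a rotation vector (axis times angle).
In Python, from cell import bot gives the robot as it stands.
- The arm moves only by the shell command python3 -m creep 'ROWS' [FORCE]. ROWS is JSON, a list of rows, each a list of 7 numbers: the shift along the tool's x, y, z in m, then the turn, a rotation vector about the tool's x, y, z in rad, then the opening in per cent of the stroke, from 0 (shut) to 100 (fully open). In form: [[dx, dy, dz, wx, wy, wz, fingers], ...]. A call has 1 to 20 rows; each row shifts and turns the commanded pose from where the row before left it, along the tool's axes as they then stand; what a row does not reach is not made up. A row lasts 1/10 s, in which the tool goes at most 50 mm and 8.59 degrees, less where a joint would pass 70% of its speed; a pose out of reach is approached as far as the arm can. A call with a gripper value outside its range is refused whole. The fingers move at their own pace and stop on an object; FORCE is the grip in N (left out, the last holds). Time passes only in rows, so rows that do not move let the fingers close. It gives the time, the measured TCP pose, the force and the opening at its end, in the units of the state.
- bot.state(): the state, without advancing time (a new reading comes with each control period).
- bot.grab_frame(name): name is "scene" or "top"; returns the picture (400x640x3 uint8, blue, green, red); there is no depth.
- bot.get_calibration(name): a dict with "fx", "fy", "cx", "cy" (pixels), "rvec" (rotation vector, rad) and "tvec" (3), from world to camera coordinates, as OpenCV has them. Camera axes: x right, y down, z forward; pixel columns grow to the right and rows downward; lengths in mm; the calibration is good to about 2 mm. A picture is of the moment at which its call begins. get_calibration takes no time and is no camera call.
- bot.job_done(): hands the job in, once; it reports no verdict.
The state is a dict: "time": time; "joint_positions": joint angles; "dq": joint speeds; "tau": joint torques, N m; "ee_pos": TCP position; "tcp_rot": TCP orientation; "ft_force": force on the tool from outside, world axes, zero at the start; "ft_torque": the same for the moment, N m; "grip_width": finger opening in mm.
Only numpy, scipy, OpenCV 4.12 (cv2) and the standard library are available. Lean on these libraries where they do the work, as an engineer would, in place of code of your own. Each camera call takes 0.05 s, during which the arm holds its last target.

## Working session

There is one attempt and no reset: what is moved stays moved. The work goes in short steps, Python scripts to look and compute and a shell command to move; the robot and the scene stay as the last step left them, time stands still between calls to the robot, and variables do not carry over. Pictures are saved under pics/ and viewed, and the job is handed in when it is done.

```bash
ls; mkdir -p pics
python3 - <<'E'
from cell import bot
import cv2
for n in("scene","top"):
    cv2.imwrite(f"pics/{n}0.png",bot.grab_frame(n)); print(n,bot.get_calibration(n))
print(bot.state(),bot.tcp_to_grasp)
E
```

```text
pics
scene {'fx': 444.77739112302794, 'fy': 444.77739112302794, 'cx': 326.10250245612895, 'cy': 204.17660923752112, 'rvec': array([ 2.03547501,  1.7942376 , -0.48867196]), 'tvec': array([ -86.58332347, -395.91277336, 1827.92033908])}
top {'fx': 378.64240534568563, 'fy': 378.64240534568563, 'cx': 318.16281920869847, 'cy': 201.4029638129214, 'rvec': array([ 2.19893511, -2.17582916,  0.11663184]), 'tvec': array([   6.52763764,  514.86398299, 1139.87868875])}
{'time': 0.1, 'joint_positions': array([ 1.25228868,  0.31169751,  0.01401663,  1.51291444, -0.00439353,
        1.31918163, -0.02721319]), 'dq': array([-0.00065569,  0.00010402,  0.00029321, -0.00118286,  0.00036162,
       -0.00031609,  0.00122025]), 'tau': array([ 7.87484823e-04, -3.80854297e+01,  1.46710183e-01, -2.31243914e+01,
        1.23375870e-02,  8.06620490e-03, -4.24484256e-05]), 'ee_pos': array([ 150.12713786, -528.43281181,  230.29414834]), 'tcp_rot': array([-3.10942961e+00, -4.33193212e-01,  6.32232025e-04]), 'ft_force': array([ 0.31415761, -0.08954951, -0.00513754]), 'ft_torque': array([-0.06156746,  0.00714096, -0.0061913 ]), 'grip_width': 85.62447748737581} 18.700000000000003
```

View pics/scene0.png

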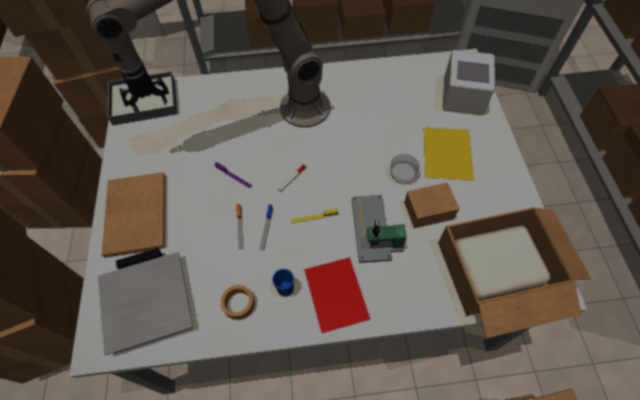

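View pics/top0.png

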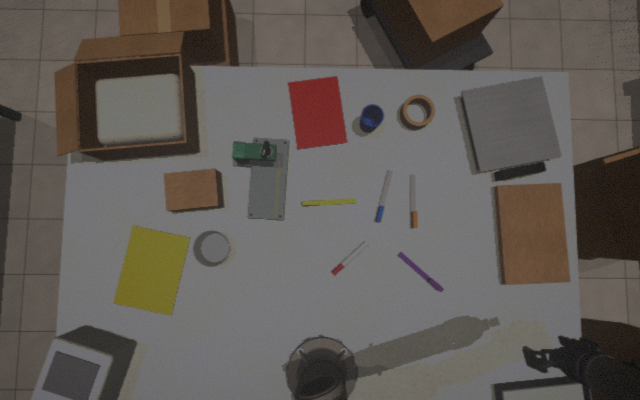

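Scene: the creaser is at top (265,165) and the orange gauge has its handle at top (413,219). I'll confirm with an enlarged crop.

Run:
```python
import cv2,numpy as np
t=cv2.imread("pics/top0.png");s=cv2.imread("pics/scene0.png")
a=cv2.resize(t[160:240,360:440],None,fx=5,fy=5,interpolation=cv2.INTER_CUBIC)
b=cv2.resize(t[130:230,225:300],(400*75//100,400),interpolation=cv2.INTER_CUBIC)
cv2.imwrite("pics/crop1.png",np.clip(np.hstack([a,b]).astype(float)*1.5,0,255))
c=cv2.resize(s[185:270,340:415],None,fx=6,fy=6,interpolation=cv2.INTER_CUBIC)
cv2.imwrite("pics/crop2.png",np.clip(c.astype(float)*1.5,0,255))
```

```text
[ WARN:0@0.962] global loadsave.cpp:1063 imwrite_ Unsupported depth image for selected encoder is fallbacked to CV_8U.
```

View pics/crop1.png

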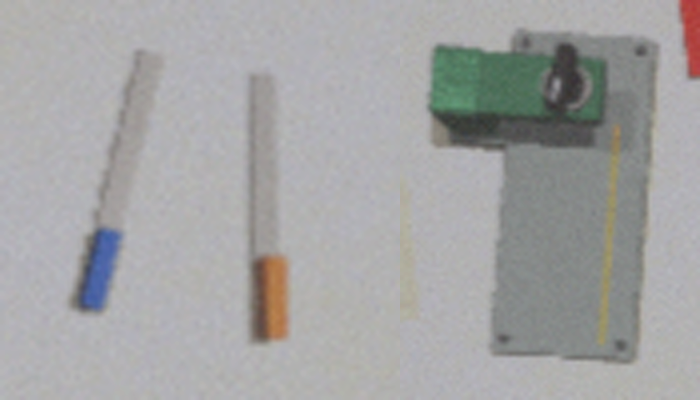

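View pics/crop2.png

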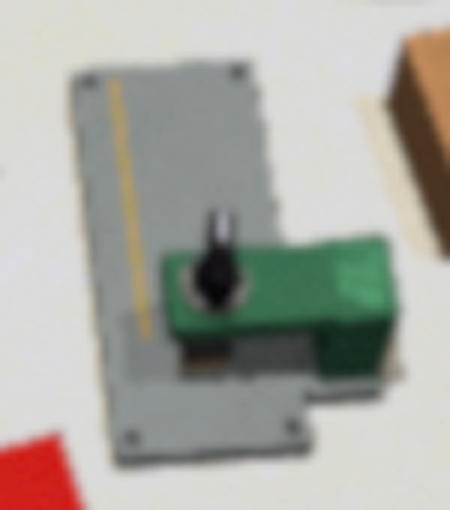

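Candidates in the top view: orange handle (413,219) with a thin steel blade towards (412,175); blue handle (380,213); red (337,268), yellow (329,202) and purple (420,272). Only the orange-handled one fits the description. The creaser's wing is at top (268,149), with its overhead arm running left to a column at (240,152). Next I'll locate them precisely.

```bash
cat > h.py <<'E'
import numpy as np,cv2
from cell import bot
from scipy.optimize import least_squares
C={n:bot.get_calibration(n) for n in("scene","top")}
def proj(n,P):
    c=C[n];K=np.array([[c['fx'],0,c['cx']],[0,c['fy'],c['cy']],[0,0,1]])
    return cv2.projectPoints(np.array(P,float).reshape(-1,3),c['rvec'],c['tvec'],K,None)[0].reshape(-1,2)
def unproj(n,uv,z):
    c=C[n];R=cv2.Rodrigues(c['rvec'])[0];d=R.T@np.array([(uv[0]-c['cx'])/c['fx'],(uv[1]-c['cy'])/c['fy'],1]);o=-R.T@c['tvec']
    return o+d*(z-o[2])/d[2]
def T(p,L,z0=0):
    x,y,a=p;L=np.array(L,float);c,s=np.cos(a),np.sin(a)
    return np.c_[x+c*L[:,0]-s*L[:,1],y+s*L[:,0]+c*L[:,1],L[:,2]+z0]
E
python3 - <<'E'
from h import *
D=[[60,55,20],[60,-55,20],[-190,-55,20],[-190,55,20]]
pt=np.array([[253.75,137.5],[289.25,140.5],[284.25,220],[248,218.25]])
ps=np.array([[391.7,260],[359.2,262.2],[352.5,196.7],[380.8,195.8]])
for names in (["top"],["scene"],["top","scene"]):
    f=lambda p:np.concatenate([(proj(n,T(p,D))-(pt if n=="top" else ps)).ravel() for n in names])
    r=least_squares(f,[500,150,0]);print(names,r.x,np.round(r.fun,1))
p=r.x
# gauge
for n in("top","scene"):
    im=cv2.imread(f"pics/{n}0.png");h=cv2.cvtColor(im,cv2.COLOR_BGR2HSV)
    m=cv2.inRange(h,(5,120,60),(18,255,255));k,l,s,c=cv2.connectedComponentsWithStats(m)
    for i in range(1,k):
        if 15<s[i,4]<200: print(n,s[i],c[i],unproj(n,c[i],20))
print("blade tip top",unproj("top",(360+262/5,160+73/5),3),"heel",unproj("top",(360+264/5,160+256/5),3))
E
```

```text
['top'] [ 6.48360872e+02  1.61519906e+02 -4.67907846e-02] [ 0.1  0.3 -0.  -0.5 -0.2  0.2  0.  -0.1]
['scene'] [ 6.51741718e+02  1.66034721e+02 -5.47173064e-02] [ 0.3 -0.  -0.4  0.  -1.1  0.5  1.2 -0.5]
['top', 'scene'] [ 6.49827818e+02  1.63613972e+02 -4.94413845e-02] [-0.5 -0.2 -0.6 -0.9 -1.  -0.2 -0.8 -0.6 -0.5 -0.6 -1.1 -0.4 -2.1  0.2
  0.2 -1. ]
top [222   6   5  15  24] [223.95833333  13.33333333] [1114.19121107  318.59534364   20.        ]
top [ 58 133  20  21 119] [ 65.30252101 143.42016807] [684.70921102 790.18268258  20.        ]
top [604 148  36  16 132] [622.25       155.17424242] [ 672.63469539 -948.05228679   20.        ]
top [544 188   9   6  20] [548.6  189.65] [ 560.03147023 -707.40770044   20.        ]
top [551 188   7  15  32] [554.15625 195.46875] [ 541.96708256 -724.18365104   20.        ]
top [525 209  11  15  44] [530.75       216.90909091] [ 474.25901266 -647.66835137   20.        ]
top [413 212   4  15  59] [414.52542373 218.93220339] [ 464.18714162 -285.27601252   20.        ]
top [536 216   7  10  26] [538.84615385 220.26923077] [ 464.1085066  -672.65986686   20.        ]
top [533 228   8   6  18] [536.44444444 231.        ] [ 430.86480806 -663.78769588   20.        ]
top [548 239   5   9  17] [549.76470588 243.64705882] [ 392.36393121 -703.82156785   20.        ]
top [556 251   7   4  16] [559.1875 252.625 ] [ 365.13110677 -732.03463324   20.        ]
top [550 257   9   5  16] [554.5   258.625] [ 346.69322118 -716.58879977   20.        ]
scene [237 204   4  14  50] [238.46 210.72] [ 462.88773069 -280.98699085   20.        ]
blade tip top [ 604.67971591 -284.94999491    3.        ] heel [ 489.03801554 -284.84854622    3.        ]
```

Run:
```python
import cv2,numpy as np
s=cv2.imread("pics/scene0.png");t=cv2.imread("pics/top0.png")
a=cv2.resize(s[195:255,225:285],None,fx=8,fy=8,interpolation=cv2.INTER_CUBIC)
b=cv2.resize(t[170:230,395:430],None,fx=8,fy=8,interpolation=cv2.INTER_CUBIC)
cv2.imwrite("pics/crop3.png",np.hstack([a,b]))
```

```text
(no output)
```

View pics/crop3.png

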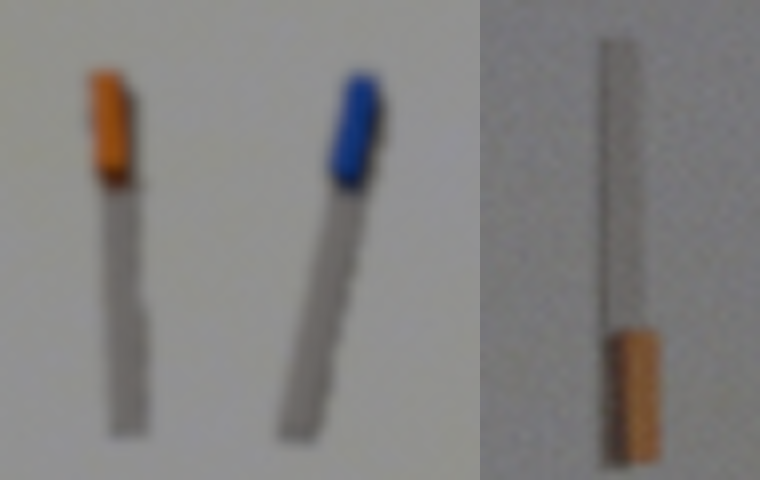

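Run:
```python
from h import *
D=[[60,55,20],[60,-55,20],[-190,-55,20],[-190,55,20]]
pt=np.array([[253.75,137.5],[289.25,140.5],[284.25,220],[248,218.25]])-.375
ps=np.array([[391.7,260],[359.2,262.2],[352.5,196.7],[380.8,195.8]])-.42
for names in (["top"],["scene"],["top","scene"]):
    f=lambda p:np.concatenate([(proj(n,T(p,D))-(pt if n=="top" else ps)).ravel() for n in names])
    r=least_squares(f,[500,150,0]);print(names,r.x)
for n,G,pix in (("top",[[142,0,3],[0,0,26]],[(412.25,174.9),(415.1,219.5)]),("scene",[[142,0,1],[-25,0,26]],[(241.1,249.5),(225+105/8,195+72/8)])):
    r=least_squares(lambda p:(proj(n,T(p,G))-np.array(pix)+.44).ravel(),[460,-285,0]);print(n,r.x,r.fun)
# wing via pixel: top of wing axis z=20+128
print("wing",unproj("top",(225+(565-400)/4-.4,130+88/4-.4),130))
# tcp check
s=bot.state();print(s['ee_pos'],cv2.Rodrigues(s['tcp_rot'])[0].round(3).tolist())
print(proj("top",[s['ee_pos']]))
```

```text
['top'] [ 6.49511336e+02  1.62701676e+02 -4.67124862e-02]
['scene'] [ 6.49983757e+02  1.64908744e+02 -5.43102546e-02]
['top', 'scene'] [ 6.49757637e+02  1.63693736e+02 -4.96070487e-02]
top [ 4.63334234e+02 -2.84021677e+02  6.57676066e-03] [ 0.00046167 -0.07206506 -0.00027181  0.06923884]
scene [ 4.61267114e+02 -2.81796809e+02  9.60350119e-03] [ 0.01734113  0.13894481 -0.01818132 -0.15323191]
wing [644.01752176 162.31567121 130.        ]
[ 150.12713786 -528.43281181  230.29414834] [[0.962, 0.273, -0.001], [0.273, -0.962, 0.002], [-0.0, -0.002, -1.0]]
[[537.52358454 343.9421846 ]]
```

```bash
cat >> h.py <<'E'
def to(x,y,z,yaw,n):
    s=bot.state();R=cv2.Rodrigues(s['tcp_rot'])[0];cur=np.arctan2(R[1,0],R[0,0])
    d=(yaw-cur+np.pi)%(2*np.pi)-np.pi
    Rt=np.array([[np.cos(yaw),np.sin(yaw),0],[np.sin(yaw),-np.cos(yaw),0],[0,0,-1.]])
    rv=cv2.Rodrigues(R.T@Rt)[0].ravel()
    dp=np.array([x,y,z])-s['ee_pos']
    print("turn",rv.round(4),"then shift mm",(Rt.T@dp).round(2),"per row",(Rt.T@dp/n/1000).round(5),"q7",s['joint_positions'][6].round(3),"t",s['time'],"ft",s['ft_force'].round(2),"w",round(s['grip_width'],1))
E
python3 -m creep '[[0,0,0,0,0,0.135,60],[0,0,0,0,0,0.134,60],[0.013,-0.01,0.005,0,0,0,60],[0.027,-0.021,0.01,0,0,0,60],[0.027,-0.021,0.01,0,0,0,60],[0.027,-0.021,0.01,0,0,0,60],[0.027,-0.021,0.01,0,0,0,60],[0.027,-0.021,0.01,0,0,0,60],[0.027,-0.021,0.01,0,0,0,60],[0.027,-0.021,0.01,0,0,0,60],[0.027,-0.021,0.01,0,0,0,60],[0.027,-0.021,0.01,0,0,0,60],[0.027,-0.021,0.01,0,0,0,60],[0.027,-0.021,0.01,0,0,0,60],[0.004,-0.002,0.01,0,0,0,60],[0,0,0,0,0,0,60],[0,0,0,0,0,0,60]]' 60
python3 -c "
from h import *
cv2.imwrite('pics/t1.png',bot.grab_frame('top'))
to(462.5,-283,5,0.008,5);print(bot.state()['joint_positions'])"
```

```text
time: 1.8
ee_pos: [461.0, -284.7, 105.8]
tcp_rot: [3.141, 0.01, -0.003]
ft_force: [0.2, -0.3, 0.5]
grip_width: 51.5
turn [ 0.0011  0.001  -0.0029] then shift mm [  1.45  -2.34 101.38] per row [ 0.00029 -0.00047  0.02028] q7 -1.103 t 1.85 ft [-0.6  -0.78 -0.17] w 50.8
[ 0.63576459  0.40419728 -0.14971518  1.7076022   0.06992798  1.03532057
 -1.10343974]
```

```bash
python3 -c "
import cv2,numpy as np
t=cv2.imread('pics/t1.png')
cv2.imwrite('pics/t1c.png',cv2.resize(t[150:250,350:450],None,fx=5,fy=5,interpolation=cv2.INTER_CUBIC))"
```

```text
(no output)
```

View pics/t1c.png

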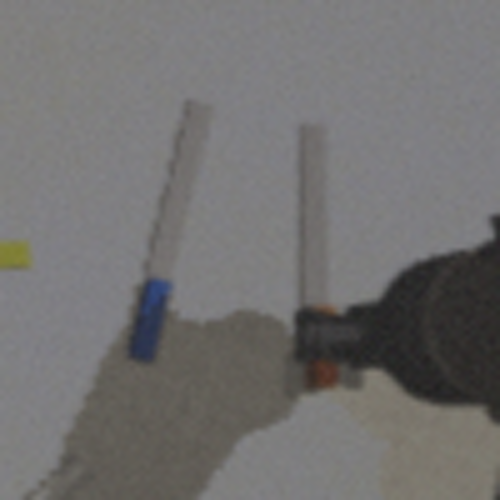

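The fingers straddle the orange handle at crop (322,345), and the blue gauge at (150,320) is well clear. I'll descend and grip.

```bash
python3 -m creep '[[0.0007,-0.001,0.02,0,0,-0.002,60],[0.0007,-0.001,0.025,0,0,0,60],[0,0,0.025,0,0,0,60],[0,0,0.02,0,0,0,60],[0,0,0.01,0,0,0,60],[0,0,0,0,0,0,60],[0,0,0,0,0,0,10],[0,0,0,0,0,0,0],[0,0,0,0,0,0,0],[0,0,0,0,0,0,0],[0,0,0,0,0,0,0],[0,0,0,0,0,0,0]]' 60
python3 -c "
from h import *
to(462.5,-283,5,0.008,5)"
```

```text
time: 3.05
ee_pos: [464.9, -282.4, 7.8]
tcp_rot: [3.14, 0.016, 0.004]
ft_force: [-0.4, -0.3, 6.0]
grip_width: 12.5
turn [ 0.0018 -0.0024  0.0019] then shift mm [-2.41  0.61  2.83] per row [-0.00048  0.00012  0.00057] q7 -1.129 t 3.05 ft [-0.41 -0.28  6.01] w 12.5
```

```bash
python3 -m creep '[[0,0,-0.01,0,0,0,0],[0,0,-0.03,0,0,0,0],[0,0,-0.035,0,0,0,0],[0,-0.015,-0.02,0,0,0,0],[0.002,-0.03,0,0,0,0.02,0],[0.002,-0.037,0,0,0,0.02,0],[0.002,-0.037,0,0,0,0.018,0],[0.001,-0.037,0,0,0,0,0],[0.001,-0.037,0,0,0,0,0],[0,-0.037,0,0,0,0,0],[0,-0.037,0,0,0,0,0],[0,-0.037,0,0,0,0,0],[0,-0.037,0,0,0,0,0],[0,-0.037,0,0,0,0,0],[0,-0.037,0,0,0,0,0],[0,-0.037,0,0,0,0,0],[0,-0.015,0,0,0,0,0],[0,0,0,0,0,0,0],[0,0,0,0,0,0,0]]'
python3 -c "
from h import *
for n in ('top','scene'): cv2.imwrite(f'pics/{n}2.png',bot.grab_frame(n))
a=cv2.imread('pics/top2.png')[120:240,220:340];b=cv2.imread('pics/scene2.png')[160:280,310:430]
cv2.imwrite('pics/c2.png',cv2.resize(np.hstack([a,b]),None,fx=3.3,fy=3.3,interpolation=cv2.INTER_CUBIC))
to(485.3,171.8,28,-0.0496,5)"
```

```text
time: 4.95
ee_pos: [489.2, 168.7, 99.1]
tcp_rot: [3.119, -0.107, -0.011]
ft_force: [-0.7, -19.2, 0.9]
grip_width: 12.6
turn [ 0.0206  0.0065 -0.0196] then shift mm [-4.15 -2.93 71.26] per row [-0.00083 -0.00059  0.01425] q7 -2.153 t 5.05 ft [  0.25 -19.35   0.39] w 12.7
```

View pics/c2.png

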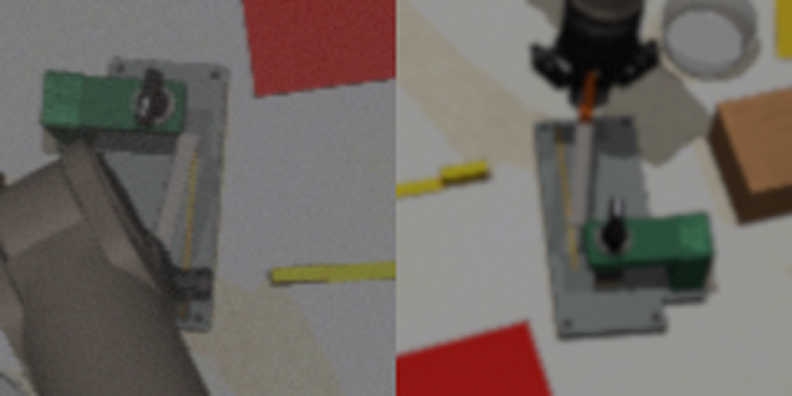

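The blade tip touched the end of the overhead arm from the side: side force is 19 N, and the tip is at crop (190,135) next to the arm end. I'll back straight out along −x and re-check.

```bash
python3 -m creep '[[-0.01,0.003,0,0,0,0,0],[-0.015,0,0,0,0,0,0],[-0.015,0,0,0,0,0,0],[0,0,0,0,0,0,0],[0,0,0,0,0,0,0]]'
python3 -c "
from h import *
for n in ('top','scene'): cv2.imwrite(f'pics/{n}3.png',bot.grab_frame(n))
a=cv2.imread('pics/top3.png')[120:240,220:340];b=cv2.imread('pics/scene3.png')[160:280,310:430]
cv2.imwrite('pics/c3.png',cv2.resize(np.hstack([a,b]),None,fx=3.3,fy=3.3,interpolation=cv2.INTER_CUBIC))
to(485.3,171.8,28,-0.0496,5)"
```

```text
time: 5.55
ee_pos: [449.8, 183.9, 101.6]
tcp_rot: [-3.141, 0.075, -0.002]
ft_force: [0.4, 0.0, -1.3]
grip_width: 12.3
turn [-0.0003 -0.0012  0.0011] then shift mm [35.37 10.21 73.58] per row [0.00707 0.00204 0.01472] q7 -2.166 t 5.65 ft [ 0.47 -0.04  0.6 ] w 12.4
```

View pics/c3.png

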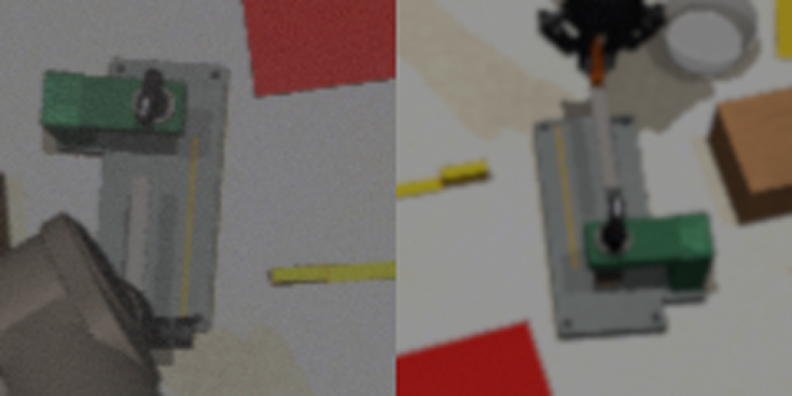

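```bash
python3 -c "
from h import *
im=cv2.imread('pics/top3.png')
cv2.imwrite('pics/c3b.png',cv2.resize(im[165:230,245:290],None,fx=9,fy=9,interpolation=cv2.INTER_CUBIC))
cv2.imwrite('pics/c3s.png',cv2.resize(cv2.imread('pics/scene3.png')[160:250,450-130:450-40],None,fx=6,fy=6,interpolation=cv2.INTER_CUBIC))
print(proj('top',T([448,184,-.0496],[[142,8,97],[142,-8,97],[25,8,97],[25,-8,97]])))
print(proj('scene',T([448,184,-.0496],[[142,8,97],[142,-8,97],[25,8,97],[25,-8,97]])))
"
```

```text
[[258.90068322 172.3762779 ]
 [264.45978156 172.72100682]
 [255.91564075 212.89761447]
 [261.52763095 213.2359489 ]]
[[377.542047   217.07251425]
 [372.70016105 217.4086197 ]
 [373.03327725 186.99287154]
 [368.37585272 187.30656151]]
```

View pics/c3b.png

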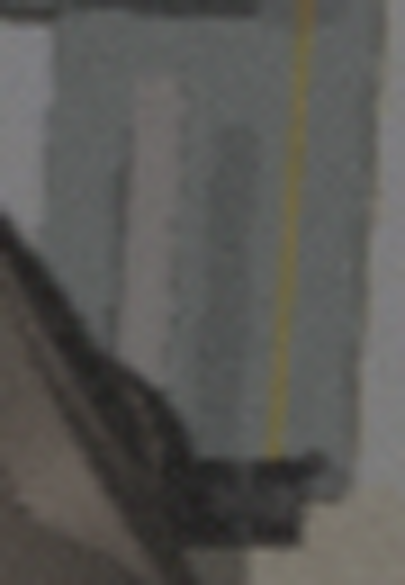

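View pics/c3s.png

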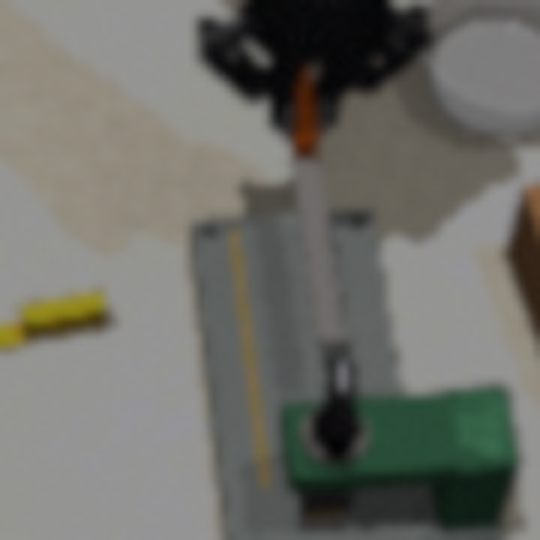

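No slip: the tip is at (262.1,173.2) against a predicted (261.7,172.5). I'll lower it onto the deck well clear of the arm.

```bash
python3 -m creep '[[0,0.004,0.01,0,0,0,0],[0,0.006,0.02,0,0,0,0],[0.005,0,0.02,0,0,0,0],[0.015,0,0.012,0,0,0,0],[0.015,0,0.005,0,0,0,0],[0,0,0,0,0,0,0],[0,0,0,0,0,0,0]]'
python3 -c "
from h import *
to(485.3,171.8,28,-0.0496,5)"
```

```text
time: 6.35
ee_pos: [483.5, 171.7, 33.6]
tcp_rot: [3.14, -0.077, -0.002]
ft_force: [-0.6, 0.7, -0.6]
grip_width: 12.3
turn [0.0004 0.0016 0.0007] then shift mm [ 1.76 -0.21  5.64] per row [ 3.50e-04 -4.00e-05  1.13e-03] q7 -2.16 t 6.35 ft [-0.61  0.69 -0.6 ] w 12.3
```

```bash
python3 -m creep '[[0,0,0.002,0,0,0,0],[0,0,0.002,0,0,0,0],[0,0,0,0,0,0,0],[0,0,0,0,0,0,0]]'
python3 -m creep '[[0,0,0.001,0,0,0,0],[0,0,0,0,0,0,0],[0,0,0,0,0,0,0]]'
python3 -m creep '[[0,0,0.001,0,0,0,0],[0,0,0,0,0,0,0],[0,0,0,0,0,0,0]]'
```

```text
time: 6.75
ee_pos: [483.7, 172.3, 30.6]
tcp_rot: [-3.141, 0.075, -0.0]
ft_force: [0.2, -0.1, 0.3]
grip_width: 12.1
time: 7.05
ee_pos: [484.0, 172.3, 29.6]
tcp_rot: [-3.14, 0.075, -0.0]
ft_force: [-1.9, 0.2, 1.7]
grip_width: 12.4
time: 7.35
ee_pos: [484.0, 172.3, 28.6]
tcp_rot: [-3.14, 0.075, -0.001]
ft_force: [-3.3, 1.4, 4.6]
grip_width: 12.3
```

```bash
python3 -m creep '[[0,0,0,0,0,0,30],[0,0,-0.002,0,0,0,30],[0,0,0,0,0,0,30],[0,0,0,0,0,0,30]]' 30
python3 -c "
from h import *
for n in ('top','scene'): cv2.imwrite(f'pics/{n}4.png',bot.grab_frame(n))
a=cv2.imread('pics/top4.png')[140:240,240:300];b=cv2.imread('pics/scene4.png')[170:270,345:405]
cv2.imwrite('pics/c4.png',cv2.resize(np.hstack([a,b]),None,fx=6,fy=6,interpolation=cv2.INTER_CUBIC))
p=T([649.7,163.6,-.0496],[[-25,0,23],[-25,8,23],[-25,-8,23],[-142,0,23]])
print(proj('top',p)-[240,140],proj('scene',p)-[345,170])
to(484,172.3,29,-0.0496,5)"
```

```text
time: 7.75
ee_pos: [484.0, 171.8, 30.1]
tcp_rot: [3.14, -0.076, -0.0]
ft_force: [-0.3, -0.5, -0.4]
grip_width: 25.5
[[28.93481902 25.26837192]
 [26.33903457 25.10655278]
 [31.53003258 25.43015547]
 [26.23656788 63.02798669]] [[26.51705992 66.9943392 ]
 [28.86409598 66.82830911]
 [24.16927568 67.16042221]
 [22.36493012 37.05437275]]
turn [0.0002 0.0002 0.0013] then shift mm [ 0.05 -0.39  1.11] per row [ 1.0e-05 -8.0e-05  2.2e-04] q7 -2.162 t 7.85 ft [ 0.25 -0.22  0.2 ] w 25.8
```

View pics/c4.png

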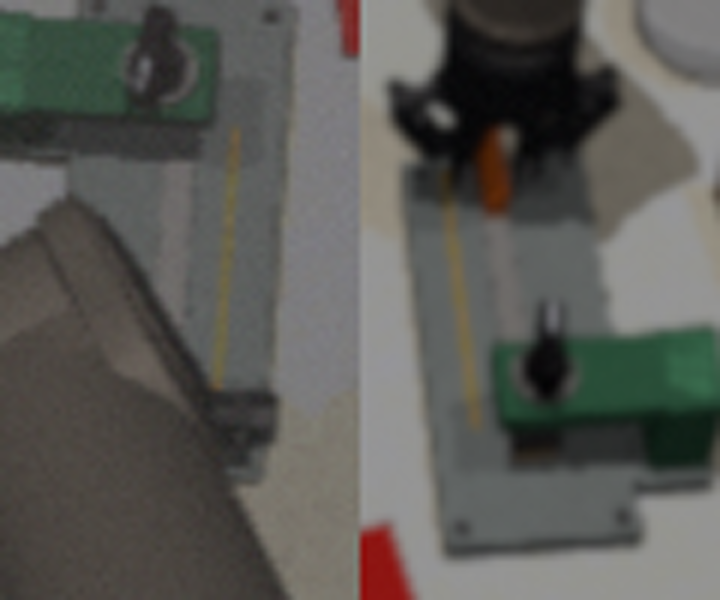

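Released, the gauge lies along the centre line: the blade is at top crop x≈29.2 against a predicted 28.9. I'll regrip softly and slide it in.

```bash
python3 -m creep '[[0,0,0,0,0,0,5],[0,0,0,0,0,0,0],[0,0,0,0,0,0,0],[0,0,0,0,0,0,0],[0,0,0,0,0,0,0]]' 40
python3 -m creep '[[0.004,0,0,0,0,0,0],[0.006,0,0,0,0,0,0],[0.006,0,0,0,0,0,0],[0.004,0,0,0,0,0,0],[0,0,0,0,0,0,0]]'
python3 -m creep '[[0.004,0,0,0,0,0,0],[0.006,0,0,0,0,0,0],[0.006,0,0,0,0,0,0],[0.006,0,0,0,0,0,0],[0.006,0,0,0,0,0,0],[0,0,0,0,0,0,0],[0,0,0,0,0,0,0],[0,0,0,0,0,0,0]]'
python3 -c "
from h import *
to(484,172.3,29,-0.0496,5);print(bot.state()['ee_pos'])"
```

```text
time: 8.35
ee_pos: [484.0, 172.1, 30.3]
tcp_rot: [-3.141, 0.076, -0.0]
ft_force: [0.6, 0.2, -0.1]
grip_width: 13.0
time: 8.85
ee_pos: [505.4, 170.9, 30.3]
tcp_rot: [-3.14, 0.077, -0.003]
ft_force: [0.9, 0.1, 1.6]
grip_width: 13.1
time: 9.65
ee_pos: [532.8, 169.5, 30.3]
tcp_rot: [-3.141, 0.076, -0.003]
ft_force: [0.2, -0.6, 0.4]
grip_width: 13.0
turn [-0.0002 -0.0017  0.0011] then shift mm [-48.92  -0.33   1.33] per row [-9.78e-03 -7.00e-05  2.70e-04] q7 -2.125 t 9.65 ft [ 0.2  -0.6   0.38] w 13.0
[532.84271717 169.54153703  30.32743948]
```

Slid in freely. Next I'll lift the blade gently to feel how far it is to the pad.

```bash
cat > f.py <<'E'
from h import *
s=bot.state();print("z",s['ee_pos'].round(2),"F",s['ft_force'].round(2),"M",s['ft_torque'].round(3),"rot",s['tcp_rot'].round(4),"t",round(s['time'],2))
E
python3 f.py
python3 -m creep '[[0,0,-0.0005,0,0,0,0],[0,0,-0.0005,0,0,0,0],[0,0,0,0,0,0,0]]' >/dev/null; python3 f.py
python3 -m creep '[[0,0,-0.0005,0,0,0,0],[0,0,0,0,0,0,0]]' >/dev/null; python3 f.py
python3 -m creep '[[0,0,-0.0004,0,0,0,0],[0,0,0,0,0,0,0]]' >/dev/null; python3 f.py
python3 -m creep '[[0,0,-0.0004,0,0,0,0],[0,0,0,0,0,0,0]]' >/dev/null; python3 f.py
```

```text
z [532.84 169.54  30.33] F [ 0.2  -0.6   0.38] M [ 0.007 -0.134  0.01 ] rot [-3.1405e+00  7.6200e-02 -2.7000e-03] t 9.65
z [531.26 169.65  30.91] F [-0.03 -0.16 -0.97] M [ 0.032  0.064 -0.   ] rot [ 3.1403e+00 -7.5200e-02 -1.8000e-03] t 9.95
z [531.72 169.75  31.71] F [-0.02  1.06 -0.21] M [ 0.029 -0.015 -0.009] rot [ 3.1406e+00 -7.5500e-02 -5.0000e-04] t 10.15
z [531.95 169.79  32.24] F [ 0.46 -0.62 -0.92] M [0.007 0.061 0.045] rot [-3.1407e+00  7.5600e-02 -2.0000e-04] t 10.35
z [531.94 169.78  32.64] F [ 0.3   0.21 -0.73] M [-0.011  0.005 -0.004] rot [-3.1407e+00  7.5600e-02 -1.0000e-04] t 10.55
```

```bash
for i in 1; do 
python3 -m creep '[[0,0,-0.0004,0,0,0,0],[0,0,0,0,0,0,0]]' >/dev/null; python3 f.py
python3 -m creep '[[0,0,-0.0004,0,0,0,0],[0,0,0,0,0,0,0]]' >/dev/null; python3 f.py
python3 -m creep '[[0,0,-0.0004,0,0,0,0],[0,0,0,0,0,0,0]]' >/dev/null; python3 f.py
done
```

```text
z [531.95 169.81  33.04] F [-0.72  0.17 -0.01] M [-0.006 -0.017 -0.024] rot [-3.1406e+00  7.5600e-02 -1.0000e-04] t 10.75
z [531.89 169.77  33.41] F [-0.74 -0.04 -0.19] M [ 0.017  0.005 -0.063] rot [ 3.1406 -0.0755 -0.    ] t 10.95
z [531.84 169.76  33.72] F [ 1.11 -0.1  -2.34] M [-0.024  0.042 -0.036] rot [ 3.1406e+00 -7.5600e-02 -2.0000e-04] t 11.15
```

```bash
python3 -m creep '[[0,0,-0.0003,0,0,0,0],[0,0,0,0,0,0,0]]' >/dev/null; python3 f.py
python3 -m creep '[[0,0,0,0,0,0,0]]' >/dev/null; python3 f.py
python3 -m creep '[[0,0,-0.0003,0,0,0,0],[0,0,0,0,0,0,0]]' >/dev/null; python3 f.py
```

```text
z [531.85 169.72  33.97] F [ 0.6   0.06 -1.98] M [ 0.011  0.055 -0.015] rot [ 3.1406e+00 -7.5500e-02 -2.0000e-04] t 11.35
z [531.84 169.69  33.94] F [-0.24 -0.59 -2.21] M [ 0.097  0.063 -0.014] rot [ 3.1406e+00 -7.5700e-02 -4.0000e-04] t 11.45
z [531.84 169.7   34.25] F [ 1.6   0.44 -2.95] M [0.047 0.076 0.034] rot [ 3.1406e+00 -7.5700e-02 -3.0000e-04] t 11.65
```

The blade meets the pad after about 3.1 mm of lift, so contact should come at about 1.95 rad. I'll lower it again and release.

```bash
python3 -m creep '[[0,0,0.002,0,0,0,0],[0,0,0.0015,0,0,0,0],[0,0,0.0003,0,0,0,0],[0,0,0,0,0,0,0]]' >/dev/null; python3 f.py
python3 -m creep '[[0,0,0,0,0,0,20],[0,0,0,0,0,0,35],[0,0,0,0,0,0,35],[0,0,0,0,0,0,35]]'
python3 -m creep '[[0,0,-0.02,0,0,0,35],[0,0,-0.04,0,0,0,40],[0,0,-0.045,0,0,0,40],[0,0,-0.035,0,0,0,40],[0,0,0,0,0,0,40]]'
python3 -c "
from h import *
for n in ('top','scene'): cv2.imwrite(f'pics/{n}5.png',bot.grab_frame(n))
a=cv2.imread('pics/top5.png')[140:240,240:300];b=cv2.imread('pics/scene5.png')[170:270,345:405]
cv2.imwrite('pics/c5.png',cv2.resize(np.hstack([a,b]),None,fx=6,fy=6,interpolation=cv2.INTER_CUBIC))
to(649.7,163.6,160,np.pi-0.0496,10);print(bot.state()['ee_pos'])"
```

```text
z [531.95 169.8   30.61] F [-1.09  0.31 -1.36] M [-0.007  0.044  0.035] rot [ 3.1407e+00 -7.5500e-02  2.0000e-04] t 12.05
time: 12.45
ee_pos: [532.0, 169.8, 30.7]
tcp_rot: [-3.141, 0.076, -0.0]
ft_force: [-0.5, -0.1, 0.7]
grip_width: 29.6
time: 12.95
ee_pos: [535.8, 171.7, 177.0]
tcp_rot: [-3.136, 0.075, -0.019]
ft_force: [0.9, 0.7, -0.2]
grip_width: 34.2
turn [ 3.3000e-03 -8.0000e-04 -3.1401e+00] then shift mm [-117.48   -0.5    11.5 ] per row [-1.175e-02 -5.000e-05  1.150e-03] q7 -2.073 t 13.05 ft [ 0.8   0.13 -1.62] w 34.3
[532.38935777 169.92620936 171.50307513]
```

View pics/c5.png

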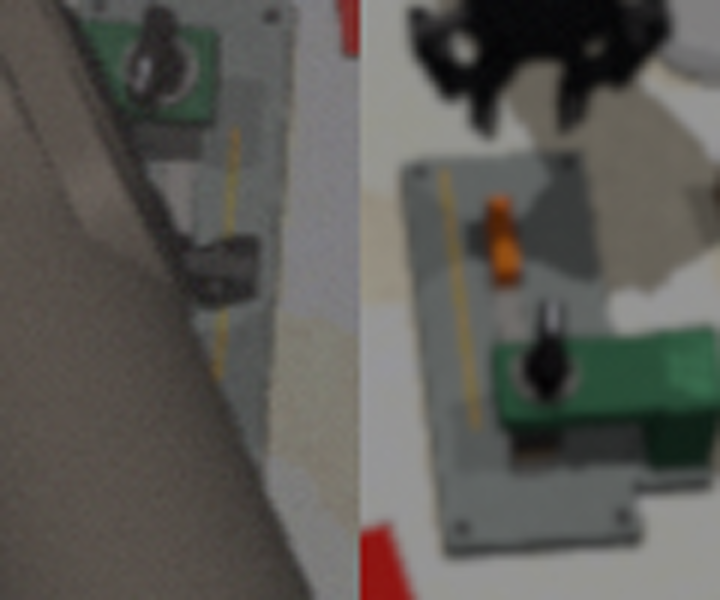

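The orange handle sits on the deck at scene crop (503,240), with the blade running under the arm. Next is the wing's angle, by fitting its model silhouette to the dark pixels.

Run:
```python
from h import *
K=16
def hull(n,ang,c,off):
    P=[[sx*22,sy*6,z] for sx in(-1,1) for sy in(-1,1) for z in(116,148)]
    return proj(n,T([c[0],c[1],ang],P))
ims={n:cv2.imread(f"pics/{n}0.png") for n in("top","scene")}
box={"top":(140,165,255,285),"scene":(212,245,362,388)}
dark={}
for n in ims:
    a,b,c,d=box[n];V=ims[n][a:b,c:d].max(2).astype(float);dark[n]=V;print(n);print(V.astype(int)) if 0 else None
R=[]
for ang in np.arange(-1.57,1.57,.05):
  for dx in(-4,-2,0,2,4):
   for dy in(-4,-2,0,2,4):
    sc=0
    for n in ims:
        a,b,c,d=box[n];h=hull(n,ang,(649.7+dx,163.6+dy),0)-[c,a]
        m=np.zeros(((b-a)*8,(d-c)*8),np.uint8);cv2.fillConvexPoly(m,cv2.convexHull(((h+.5)*8).astype(np.int32)),1)
        w=cv2.resize(m.astype(float),(d-c,b-a),interpolation=cv2.INTER_AREA)
        I=(dark[n]<45).astype(float)
        sc+=np.minimum(w,I).sum()/np.maximum(w,I).sum()
    R.append((sc,ang,dx,dy))
R.sort(reverse=True)
for r in R[:8]:print(np.round(r,2))
o=[]
for n in ims:
    a,b,c,d=box[n];im=cv2.resize(ims[n][a:b,c:d],None,fx=12,fy=12,interpolation=cv2.INTER_CUBIC)
    h=cv2.convexHull(((hull(n,R[0][1],(649.7+R[0][2],163.6+R[0][3]),0)-[c,a]+.5)*12).astype(np.int32));cv2.polylines(im,[h],True,(0,0,255),1)
    o.append(cv2.copyMakeBorder(im,0,400-im.shape[0],0,0,cv2.BORDER_CONSTANT))
cv2.imwrite("pics/wing.png",np.hstack(o))
```

```text
top
scene
[ 0.68 -0.02 -2.    0.  ]
[ 0.68  0.03 -2.   -2.  ]
[ 0.67  0.08  0.   -2.  ]
[ 0.67 -0.02  0.    0.  ]
[ 0.67 -0.07 -2.    0.  ]
[ 0.67 -0.07  0.    0.  ]
[ 0.67 -0.02 -2.   -2.  ]
[ 0.67  0.03  0.   -2.  ]
```

View pics/wing.png

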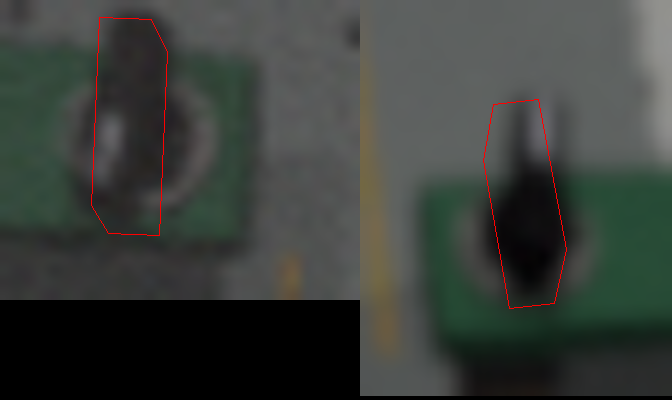

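Run:
```python
from h import *
def hull(n,ang,c):
    P=[[sx*22,sy*6,z] for sx in(-1,1) for sy in(-1,1) for z in(116,148)]
    return proj(n,T([c[0],c[1],ang],P))
box={"top":(138,163,256,281),"scene":(214,239,362,387)}
rows=[]
for n in box:
    im0=cv2.imread(f"pics/{n}0.png");a,b,c,d=box[n];o=[]
    for ang in(-.05,-.2,-.35,-.5):
        im=np.clip(cv2.resize(im0[a:b,c:d],None,fx=8,fy=8,interpolation=cv2.INTER_CUBIC)*1.8,0,255).astype(np.uint8)
        h=cv2.convexHull(((hull(n,ang,(648.7,163))-[c,a]+.5)*8).astype(np.int32));cv2.polylines(im,[h],True,(0,0,255),1);o.append(im)
    rows.append(np.hstack(o))
cv2.imwrite("pics/wing2.png",np.vstack(rows))
```

```text
(no output)
```

View pics/wing2.png

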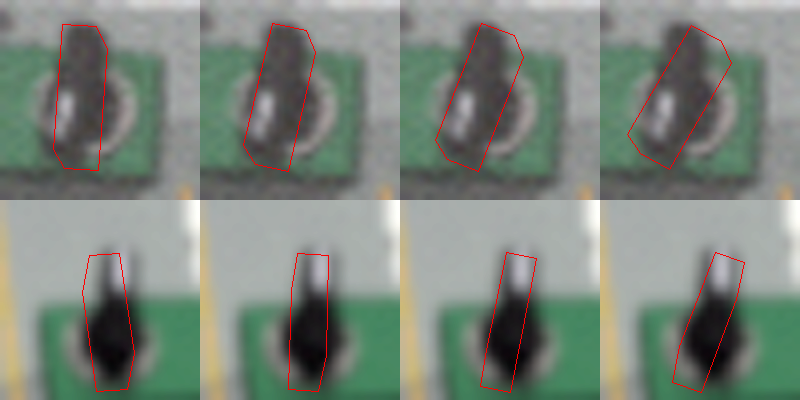

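Wing yaw is about −0.2 rad, with its centre near (649,164). I'll turn the hand half round, then move over the wing.

```bash
python3 -m creep '[[0,0,0,0,0,-0.149,40],[0,0,0,0,0,-0.149,40],[0,0,0,0,0,-0.149,40],[0,0,0,0,0,-0.149,40],[0,0,0,0,0,-0.149,40],[0,0,0,0,0,-0.149,40],[0,0,0,0,0,-0.149,40],[0,0,0,0,0,-0.149,40],[0,0,0,0,0,-0.149,40],[0,0,0,0,0,-0.149,40],[0,0,0,0,0,-0.149,40],[0,0,0,0,0,-0.149,40],[0,0,0,0,0,-0.149,40],[0,0,0,0,0,-0.149,40],[0,0,0,0,0,-0.149,40],[0,0,0,0,0,-0.149,40],[0,0,0,0,0,-0.149,40],[0,0,0,0,0,-0.149,40],[0,0,0,0,0,-0.149,40],[0,0,0,0,0,-0.149,40]]' 30
python3 -c "
from h import *
to(649,164,170,np.pi-0.2,5)"
```

```text
time: 15.05
ee_pos: [530.6, 169.1, 168.4]
tcp_rot: [-0.318, -3.122, 0.002]
ft_force: [0.9, 0.2, 0.1]
grip_width: 34.1
turn [-0.0019 -0.0037 -0.0031] then shift mm [-117.08   18.5    -1.63] per row [-0.02342  0.0037  -0.00033] q7 0.654 t 15.05 ft [0.85 0.16 0.15] w 34.1
```

```bash
python3 -m creep '[[-0.012,0.002,-0.002,0,0,0,40],[-0.025,0.004,0,0,0,0,40],[-0.03,0.0045,0,0,0,0,40],[-0.03,0.0045,0,0,0,0,40],[-0.02,0.0035,0,0,0,0,40],[0,0,0,0,0,0,40],[0,0,0,0,0,0,40]]'
python3 -c "
from h import *
for n in ('top','scene'): cv2.imwrite(f'pics/{n}6.png',bot.grab_frame(n))
a=cv2.imread('pics/top6.png')[110:210,220:300];b=cv2.imread('pics/scene6.png')[170:270,340:420]
cv2.imwrite('pics/c6.png',cv2.resize(np.hstack([a,b]),None,fx=5,fy=5,interpolation=cv2.INTER_CUBIC))
to(649,164,118,np.pi-0.2,5)"
```

```text
time: 15.75
ee_pos: [648.7, 163.7, 170.4]
tcp_rot: [-0.327, -3.12, 0.001]
ft_force: [-0.5, 0.4, 0.3]
grip_width: 33.6
turn [-0.0009 -0.0024 -0.0077] then shift mm [-5.400e-01  1.000e-02  5.372e+01] per row [-0.00011  0.       0.01074] q7 0.739 t 15.85 ft [0.15 0.74 0.48] w 33.9
```

View pics/c6.png

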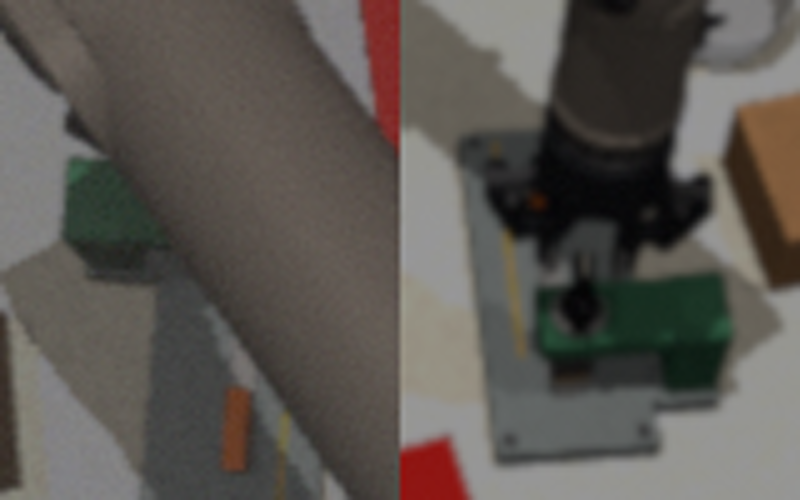

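The fingers straddle the wing at scene crop (585,270), and the orange handle is undisturbed at top crop (236,430). Descending.

```bash
python3 -m creep '[[0,0,0.012,0,0,0,40],[0,0,0.02,0,0,0,40],[0,0,0.015,0,0,0,40],[0,0,0.006,0,0,0,40],[0,0,0,0,0,0,40],[0,0,0,0,0,0,40]]'
python3 f.py
python3 -m creep '[[0,0,0,0,0,0,10],[0,0,0,0,0,0,5],[0,0,0,0,0,0,5],[0,0,0,0,0,0,5],[0,0,0,0,0,0,5]]' 30
python3 f.py
python3 -c "
from h import *
print(unproj('top',(220+236/5-.4,110+430/5-.4),46))"
```

```text
time: 16.45
ee_pos: [650.4, 163.8, 120.0]
tcp_rot: [0.329, 3.124, 0.001]
ft_force: [0.0, 0.3, -0.3]
grip_width: 34.4
z [650.36 163.75 120.03] F [ 0.02  0.25 -0.26] M [-0.034  0.008 -0.003] rot [3.2860e-01 3.1238e+00 8.0000e-04] t 16.45
time: 16.95
ee_pos: [651.2, 166.2, 121.0]
tcp_rot: [0.326, 3.122, 0.007]
ft_force: [2.8, 4.1, 0.4]
grip_width: 11.6
z [651.2  166.18 120.97] F [2.82 4.1  0.38] M [ 0.849 -0.479  0.032] rot [0.3264 3.1215 0.0075] t 16.95
[528.4037981 166.7456417  46.       ]
```

```bash
python3 -m creep '[[-0.0005,0.0015,0,0,0,0,5],[-0.0003,0.001,0,0,0,0,5],[0,0,0,0,0,0,5]]'
python3 f.py
python3 -m creep '[[0,0,0,0,0,0.1,5],[0,0,0,0,0,0.14,5],[0,0,0,0,0,0.14,5],[0,0,0,0,0,0.14,5],[0,0,0,0,0,0.14,5],[0,0,0,0,0,0.14,5],[0,0,0,0,0,0.1,5],[0,0,0,0,0,0,5]]'
python3 f.py
```

```text
time: 17.25
ee_pos: [651.2, 166.3, 120.9]
tcp_rot: [0.328, 3.124, 0.0]
ft_force: [-1.1, 2.4, 5.8]
grip_width: 11.3
z [651.25 166.26 120.9 ] F [-1.13  2.36  5.78] M [0.327 0.294 0.006] rot [3.2820e-01 3.1243e+00 1.0000e-04] t 17.25
time: 18.05
ee_pos: [650.0, 164.5, 120.9]
tcp_rot: [-1.658, -2.668, 0.007]
ft_force: [-4.7, -1.0, 7.6]
grip_width: 11.7
z [649.97 164.55 120.87] F [-4.67 -1.04  7.57] M [-0.087  0.932 -0.042] rot [-1.6577 -2.6676  0.0067] t 18.05
```

```bash
python3 -m creep '[[0,0,-0.002,0,0,0.1,5],[0,0,0,0,0,0.14,5],[0,0,0,0,0,0.14,5],[0,0,0,0,0,0.14,5],[0,0,0,0,0,0.14,5],[0,0,0,0,0,0.14,5],[0,0,0,0,0,0.1,5],[0,0,0,0,0,0.1,5],[0,0,0,0,0,0.08,5],[0,0,0,0,0,0,5],[0,0,0,0,0,0,5]]'
python3 -c "
from h import *
s=bot.state();v=s['tcp_rot'];print('yaw',2*np.arctan2(v[1],v[0]),s['joint_positions'][6])"; python3 f.py
```

```text
time: 19.15
ee_pos: [647.5, 164.8, 120.9]
tcp_rot: [-2.791, -1.439, 0.015]
ft_force: [-6.3, -0.9, 3.7]
grip_width: 11.6
yaw -5.3310810272098745 -1.082325626894549
z [647.46 164.78 120.94] F [-6.34 -0.86  3.67] M [ 0.052  1.362 -0.01 ] rot [-2.7911 -1.4391  0.0151] t 19.15
```

```bash
python3 -m creep '[[0,0,0,0,0,0,20],[0,0,0,0,0,0,40],[0,0,0,0,0,0,40],[0,0,-0.01,0,0,0,40],[0,0,-0.025,0,0,0,40],[0,0,-0.015,0,0,0.1,40],[0,0,0,0,0,0.148,40],[0,0,0,0,0,0.148,40],[0,0,0,0,0,0.148,40],[0,0,0,0,0,0.148,40],[0,0,0,0,0,0.148,40],[0,0,0,0,0,0.1,40],[0,0,0,0,0,0.06,40],[0,0,0,0,0,0,40]]'
python3 -c "
from h import *
to(532,169.8,31,-0.0496,5)";python3 f.py
```

```text
time: 20.55
ee_pos: [651.8, 165.9, 172.5]
tcp_rot: [-3.141, 0.075, -0.002]
ft_force: [0.7, 0.4, 0.1]
grip_width: 33.9
turn [-0.0001 -0.0012  0.0018] then shift mm [-119.87    2.09  141.51] per row [-0.02397  0.00042  0.0283 ] q7 -1.985 t 20.55 ft [0.72 0.39 0.11] w 33.9
z [651.83 165.94 172.51] F [0.72 0.39 0.11] M [ 0.03   0.004 -0.016] rot [-3.1406e+00  7.5100e-02 -1.9000e-03] t 20.55
```

```bash
python3 -m creep '[[-0.015,0.0005,0,0,0,0,40],[-0.03,0.0005,0,0,0,0,40],[-0.035,0.0005,0.01,0,0,0,40],[-0.03,0.0005,0.02,0,0,0,40],[-0.01,0,0.03,0,0,0,40],[0,0,0.035,0,0,0,40],[0,0,0.026,0,0,0,40],[0,0,0.01,0,0,0,40],[0,0,0.005,0,0,0,40],[0,0,0,0,0,0,40],[0,0,0,0,0,0,40]]'
python3 -c "
from h import *
for n in ('top','scene'): cv2.imwrite(f'pics/{n}7.png',bot.grab_frame(n))
a=cv2.imread('pics/top7.png')[110:210,220:300];b=cv2.imread('pics/scene7.png')[170:270,340:420]
cv2.imwrite('pics/c7.png',cv2.resize(np.hstack([a,b]),None,fx=5,fy=5,interpolation=cv2.INTER_CUBIC))
to(532,169.8,31,-0.0496,5)";python3 f.py
```

```text
time: 21.65
ee_pos: [532.9, 170.1, 37.0]
tcp_rot: [-3.14, 0.075, -0.004]
ft_force: [0.0, 1.2, 0.5]
grip_width: 34.3
turn [-0.0011 -0.0028  0.0016] then shift mm [-0.78  0.29  6.04] per row [-1.60e-04  6.00e-05  1.21e-03] q7 -2.09 t 21.75 ft [0.4  0.6  0.15] w 33.9
z [532.8  170.05  37.04] F [0.4  0.6  0.15] M [ 0.016  0.013 -0.004] rot [-3.1397  0.0753 -0.0044] t 21.75
```

View pics/c7.png

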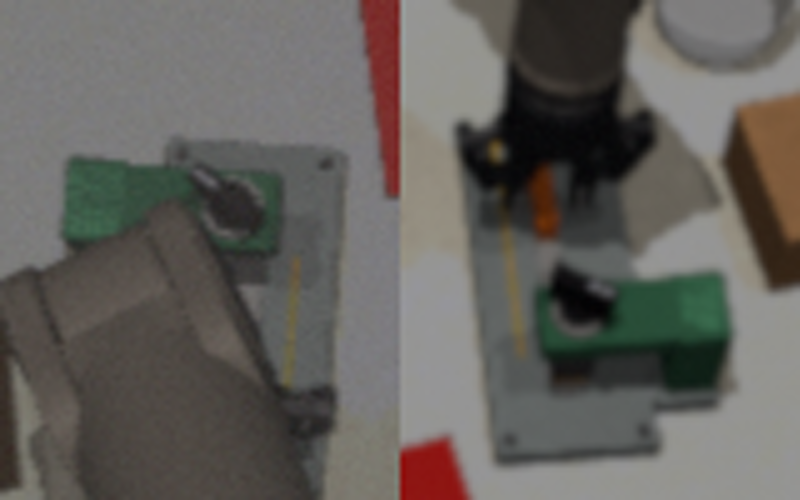

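The wing has turned, and the fingers straddle the handle at scene crop (543,200). I'll grip and do a pull test.

```bash
python3 -m creep '[[-0.0005,0,0.004,0,0,0,40],[0,0,0.002,0,0,0,40],[0,0,0,0,0,0,20],[0,0,0,0,0,0,0],[0,0,0,0,0,0,0],[0,0,0,0,0,0,0],[0,0,0,0,0,0,0]]' 40
python3 f.py
python3 -m creep '[[-0.0005,0,0,0,0,0,0],[0,0,0,0,0,0,0]]' >/dev/null; python3 f.py
python3 -m creep '[[-0.0005,0,0,0,0,0,0],[0,0,0,0,0,0,0]]' >/dev/null; python3 f.py
python3 -m creep '[[-0.0005,0,0,0,0,0,0],[0,0,0,0,0,0,0]]' >/dev/null; python3 f.py
python3 -m creep '[[-0.0005,0,0,0,0,0,0],[0,0,0,0,0,0,0]]' >/dev/null; python3 f.py
```

```text
time: 22.45
ee_pos: [530.8, 169.7, 29.5]
tcp_rot: [-3.141, 0.075, 0.001]
ft_force: [0.4, 0.0, -0.8]
grip_width: 13.3
z [530.83 169.73  29.51] F [ 0.38  0.04 -0.8 ] M [0.105 0.154 0.064] rot [-3.1407e+00  7.5200e-02  6.0000e-04] t 22.45
z [530.8  169.65  29.55] F [ 0.93  0.95 -1.78] M [ 0.091 -0.084  0.07 ] rot [-3.1405e+00  7.5500e-02 -9.0000e-04] t 22.65
z [530.67 169.68  29.67] F [ 2.45  0.26 -1.87] M [ 0.135 -0.322  0.106] rot [-3.1404e+00  7.5700e-02 -2.0000e-03] t 22.85
z [530.04 169.51  29.69] F [ 2.27  0.4  -1.99] M [ 0.065 -0.48   0.037] rot [-3.1406e+00  7.6000e-02 -1.5000e-03] t 23.05
z [529.28 169.47  29.65] F [ 2.05  0.32 -1.6 ] M [ 0.042 -0.45   0.005] rot [ 3.1405e+00 -7.6100e-02  7.0000e-04] t 23.25
```

```bash
python3 -m creep '[[0,0,0.0005,0,0,0,0],[0,0,0,0,0,0,0]]' >/dev/null; python3 f.py
python3 -m creep '[[0.001,0,0,0,0,0,0],[0.001,0,0,0,0,0,0]]' >/dev/null; python3 f.py
python3 -m creep '[[0.0005,0,0,0,0,0,0],[0.0005,0,0,0,0,0,0]]' >/dev/null; python3 f.py
python3 -m creep '[[0.0005,0,0,0,0,0,0],[0.0005,0,0,0,0,0,0]]' >/dev/null; python3 f.py
python3 -m creep '[[-0.001,0,0,0,0,0,0],[-0.001,0,0,0,0,0,0]]' >/dev/null; python3 f.py
python3 -m creep '[[-0.0005,0,0,0,0,0,0],[-0.0005,0,0,0,0,0,0]]' >/dev/null; python3 f.py
```

```text
z [529.26 169.49  29.51] F [ 1.78 -0.58  1.67] M [-0.112 -0.265  0.043] rot [ 3.1404e+00 -7.5900e-02  7.0000e-04] t 23.45
z [529.27 169.5   29.48] F [-4.59 -1.93  7.83] M [-0.222  0.909  0.005] rot [ 3.1397 -0.0753 -0.0057] t 23.65
z [529.25 169.49  29.46] F [-5.39 -0.47  9.83] M [-0.171  1.06  -0.019] rot [ 3.1392 -0.0749 -0.0086] t 23.85
z [529.23 169.5   29.46] F [-7.38 -1.77 11.53] M [-0.363  1.425  0.028] rot [ 3.1388 -0.0745 -0.0115] t 24.05
z [529.32 169.52  29.49] F [-2.09 -0.9   5.13] M [-0.203  0.322  0.079] rot [ 3.1397 -0.0748 -0.0047] t 24.25
z [529.28 169.51  29.47] F [-0.24 -0.87  4.65] M [-0.246  0.236  0.089] rot [ 3.14e+00 -7.52e-02 -2.00e-03] t 24.45
```

The fingertips are rubbing on the deck (Fz rises while pushing). I'll release, regrip 1.5 mm higher and pull again.

```bash
python3 -m creep '[[0,0,0,0,0,0,30],[0,0,-0.0025,0,0,0,30],[0,0,0,0,0,0,30],[0,0,0,0,0,0,30]]' >/dev/null; python3 f.py
python3 -m creep '[[0,0,0,0,0,0,10],[0,0,0,0,0,0,0],[0,0,0,0,0,0,0],[0,0,0,0,0,0,0],[0,0,0,0,0,0,0]]' >/dev/null; python3 f.py
python3 -m creep '[[0,0,0,0,0,0,0]]' >/dev/null; python3 f.py
python3 -m creep '[[-0.0005,0,0,0,0,0,0],[0,0,0,0,0,0,0]]' >/dev/null; python3 f.py
python3 -m creep '[[-0.0005,0,0,0,0,0,0],[0,0,0,0,0,0,0]]' >/dev/null; python3 f.py
python3 -m creep '[[-0.0005,0,0,0,0,0,0],[0,0,0,0,0,0,0]]' >/dev/null; python3 f.py
python3 -m creep '[[-0.0005,0,0,0,0,0,0],[0,0,0,0,0,0,0]]' >/dev/null; python3 f.py
```

```text
z [529.94 169.68  31.4 ] F [0.1  1.01 0.06] M [0.048 0.038 0.018] rot [-3.1407e+00  7.5600e-02  5.0000e-04] t 24.85
z [529.99 169.66  31.52] F [-0.17 -0.23 -0.33] M [ 0.022 -0.     0.03 ] rot [-3.1407e+00  7.5600e-02  2.0000e-04] t 25.35
z [529.98 169.69  31.55] F [-0.43  0.69  0.61] M [0.03  0.042 0.   ] rot [-3.1407e+00  7.5500e-02  2.0000e-04] t 25.45
z [529.94 169.64  31.56] F [ 2.04  0.81 -0.59] M [ 0.026 -0.277  0.059] rot [-3.1405e+00  7.5600e-02 -1.3000e-03] t 25.65
z [529.77 169.59  31.66] F [ 3.34  0.18 -2.58] M [ 0.069 -0.489  0.022] rot [-3.1405e+00  7.5900e-02 -2.2000e-03] t 25.85
z [528.86 169.59  31.66] F [ 3.25 -0.23 -0.67] M [-0.03  -0.5    0.033] rot [ 3.1406e+00 -7.5900e-02  1.0000e-03] t 26.05
z [528.12 169.61  31.63] F [ 1.95 -0.42 -2.11] M [-0.002 -0.532 -0.014] rot [ 3.1406e+00 -7.5900e-02  3.0000e-04] t 26.25
```

The pull is about 2.6 N with a clean moment signal, so the pinch is light at about 2 N. I'll add about 0.1 rad.

```bash
python3 -m creep '[[0,0,0,0,0,0,20],[0,0,0,0,0,0,40],[0,0,0,0,0,0,40],[0,0,-0.015,0,0,0,40],[0,0,-0.03,0,0,0,40],[0,0,-0.04,0,0,0,40],[0,0,-0.04,0,0,-0.1,40],[0,0,-0.015,0,0,-0.148,40],[0,0,0,0,0,-0.148,40],[0,0,0,0,0,-0.148,40],[0,0,0,0,0,-0.148,40],[0,0,0,0,0,-0.148,40],[0,0,0,0,0,-0.1,40],[0,0,0,0,0,-0.06,40],[0,0,0,0,0,0,40]]' 30
python3 -c "
from h import *
for n in ('top','scene'): cv2.imwrite(f'pics/{n}8.png',bot.grab_frame(n))
a=cv2.imread('pics/top8.png')[110:210,220:300];b=cv2.imread('pics/scene8.png')[170:270,340:420]
cv2.imwrite('pics/c8.png',cv2.resize(np.hstack([a,b]),None,fx=5,fy=5,interpolation=cv2.INTER_CUBIC))
to(649.5,165,170,0.952,5)"
```

```text
time: 27.75
ee_pos: [527.5, 169.7, 171.4]
tcp_rot: [-2.792, -1.439, 0.001]
ft_force: [-0.2, 0.2, -0.7]
grip_width: 34.2
turn [-0.0004  0.0005 -0.0013] then shift mm [ 66.81 101.94   1.45] per row [0.01336 0.02039 0.00029] q7 -1.12 t 27.85 ft [ 0.12  0.78 -0.43] w 34.1
```

View pics/c8.png

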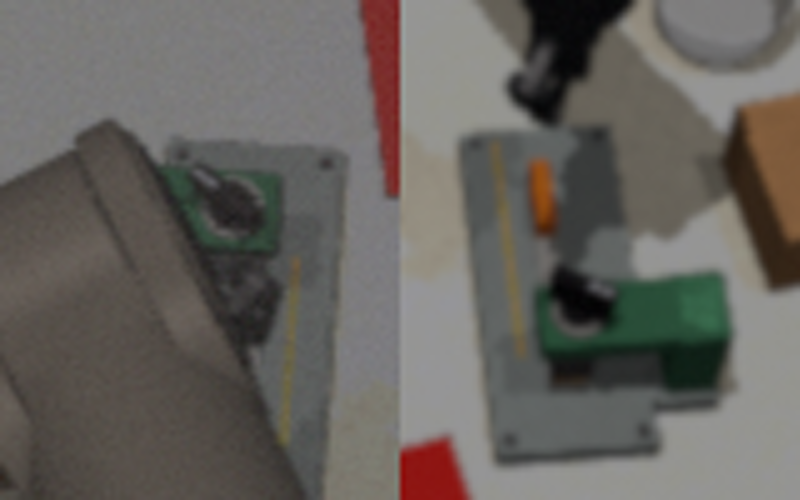

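```bash
python3 -m creep '[[0.008,0.012,0,0,0,0,40],[0.015,0.022,0,0,0,0,40],[0.015,0.024,0,0,0,0,40],[0.015,0.022,0,0,0,0,40],[0.01,0.015,0,0,0,0,40],[0.0035,0.006,0,0,0,0,40],[0,0,0,0,0,0,40]]'
python3 -c "
from h import *
p=unproj('scene',(368.6,216.6),20);d=p[:2]-[649.8,164.9];c,s=np.cos(-.054),np.sin(-.054);print(p,'machine',c*d[0]+s*d[1],-s*d[0]+c*d[1])
to(649.5,165,120,0.952,5)"
```

```text
time: 28.55
ee_pos: [649.0, 165.0, 170.9]
tcp_rot: [-2.793, -1.438, 0.002]
ft_force: [-0.2, 0.2, -0.1]
grip_width: 33.9
[544.4941841  168.93549743  20.        ] machine -105.37012829608975 -1.6541357144261406
turn [-0.0007  0.0008 -0.0013] then shift mm [ 0.24  0.4  50.9 ] per row [5.000e-05 8.000e-05 1.018e-02] q7 -1.058 t 28.55 ft [-0.24  0.23 -0.15] w 33.9
```

```bash
python3 -m creep '[[0,0,0.012,0,0,0,40],[0,0,0.02,0,0,0,40],[0,0,0.015,0,0,0,40],[0,0,0.003,0,0,0,40],[0,0,0,0,0,0,40],[0,0,0,0,0,0,20],[0,0,0,0,0,0,5],[0,0,0,0,0,0,5],[0,0,0,0,0,0,5],[0,0,0,0,0,0,5]]' 30
python3 f.py
python3 -m creep '[[0,0,0,0,0,0.04,5],[0,0,0,0,0,0.04,5],[0,0,0,0,0,0.02,5],[0,0,0,0,0,0,5],[0,0,0,0,0,0,5]]'
python3 -c "
from h import *
s=bot.state();v=s['tcp_rot'];print('yaw',2*np.arctan2(v[1],v[0])+2*np.pi,s['joint_positions'][6])"; python3 f.py
```

```text
time: 29.55
ee_pos: [648.6, 166.2, 122.8]
tcp_rot: [-2.791, -1.44, -0.001]
ft_force: [-4.2, 0.1, 5.6]
grip_width: 11.5
z [648.6  166.23 122.8 ] F [-4.16  0.1   5.61] M [ 0.17   0.849 -0.042] rot [-2.7913e+00 -1.4398e+00 -1.1000e-03] t 29.55
time: 30.05
ee_pos: [648.5, 166.3, 122.8]
tcp_rot: [-2.86, -1.299, -0.001]
ft_force: [-3.8, 0.7, 5.6]
grip_width: 11.5
yaw 0.8524857309839735 -1.1619892555081592
z [648.55 166.3  122.8 ] F [-3.81  0.65  5.63] M [ 0.128  0.827 -0.044] rot [-2.8596e+00 -1.2985e+00 -9.0000e-04] t 30.05
```

```bash
python3 -m creep '[[0,0,0,0,0,0,20],[0,0,0,0,0,0,40],[0,0,0,0,0,0,40],[0,0,-0.01,0,0,0,40],[0,0,-0.025,0,0,0,40],[0,0,-0.015,0,0,0.1,40],[0,0,0,0,0,0.148,40],[0,0,0,0,0,0.148,40],[0,0,0,0,0,0.148,40],[0,0,0,0,0,0.148,40],[0,0,0,0,0,0.12,40],[0,0,0,0,0,0.09,40],[0,0,0,0,0,0,40]]'
python3 -c "
from h import *
to(528,169.7,31.5,-0.0496,5)"
```

```text
time: 31.35
ee_pos: [649.3, 165.4, 172.3]
tcp_rot: [3.141, -0.078, 0.002]
ft_force: [-0.6, -0.3, 0.0]
grip_width: 34.1
turn [ 0.     -0.0012 -0.0003] then shift mm [-121.33    1.7   140.83] per row [-0.02427  0.00034  0.02817] q7 -1.976 t 31.35 ft [-0.61 -0.25  0.04] w 34.1
```

```bash
python3 -m creep '[[-0.015,0.0005,0,0,0,0,40],[-0.03,0.0005,0,0,0,0,40],[-0.035,0.0005,0.01,0,0,0,40],[-0.03,0.0002,0.02,0,0,0,40],[-0.011,0,0.03,0,0,0,40],[0,0,0.035,0,0,0,40],[0,0,0.026,0,0,0,40],[0,0,0.012,0,0,0,40],[0,0,0.0045,0,0,0,40],[0,0,0.002,0,0,0,40],[0,0,0,0,0,0,40],[0,0,0,0,0,0,40]]'
python3 f.py
```

```text
time: 32.55
ee_pos: [529.2, 170.1, 33.4]
tcp_rot: [-3.14, 0.078, -0.004]
ft_force: [-0.5, 0.1, 0.8]
grip_width: 34.4
z [529.17 170.07  33.42] F [-0.54  0.12  0.79] M [-0.02   0.004  0.02 ] rot [-3.1397  0.0785 -0.0041] t 32.55
```

```bash
python3 -m creep '[[0,0,0.0005,0,0,0,20],[0,0,0,0,0,0,0],[0,0,0,0,0,0,0],[0,0,0,0,0,0,0],[0,0,0,0,0,0,0],[0,0,0,0,0,0,0]]' 40 >/dev/null;python3 f.py
python3 -m creep '[[0.0005,0,0,0,0,0,0],[0,0,0,0,0,0,0]]' >/dev/null; python3 f.py
python3 -m creep '[[0.0005,0,0,0,0,0,0],[0,0,0,0,0,0,0]]' >/dev/null; python3 f.py
python3 -m creep '[[0.0005,0,0,0,0,0,0],[0,0,0,0,0,0,0]]' >/dev/null; python3 f.py
python3 -m creep '[[0.0005,0,0,0,0,0,0],[0,0,0,0,0,0,0]]' >/dev/null; python3 f.py
```

```text
z [528.65 169.89  32.48] F [-0.66 -0.28  5.39] M [-0.06   0.08   0.056] rot [-3.1402e+00  7.8800e-02 -2.4000e-03] t 33.15
z [528.66 169.89  32.48] F [-1.5  -0.97  6.89] M [-0.088  0.297  0.032] rot [-3.1403e+00  7.8700e-02 -9.0000e-04] t 33.35
z [528.7  169.94  32.51] F [-2.26 -0.15  8.56] M [-0.113  0.492  0.018] rot [-3.1405e+00  7.8500e-02  5.0000e-04] t 33.55
z [528.68 169.91  32.49] F [-3.02 -1.04  8.4 ] M [-0.152  0.721 -0.041] rot [ 3.1405e+00 -7.8300e-02 -2.0000e-03] t 33.75
z [528.66 169.89  32.49] F [-4.52  0.09  8.62] M [-0.11   0.879 -0.027] rot [ 3.1403 -0.0781 -0.0036] t 33.95
```

Closing presses the handle onto the deck (Fz 8 N). I'll relieve height until Fz is about 0, then test.

```bash
python3 -m creep '[[-0.002,0,-0.001,0,0,0,0],[0,0,0,0,0,0,0]]' >/dev/null; python3 f.py
python3 -m creep '[[0,0,-0.0005,0,0,0,0],[0,0,0,0,0,0,0]]' >/dev/null; python3 f.py
```

```text
z [528.49 169.7   32.5 ] F [0.65 0.56 1.69] M [ 0.063 -0.28   0.028] rot [-3.1403e+00  7.8400e-02 -2.2000e-03] t 34.15
z [528.52 169.69  32.87] F [ 2.88  0.61 -0.94] M [ 0.155 -0.593  0.114] rot [-3.1403e+00  7.8700e-02 -1.4000e-03] t 34.35
```

```bash
python3 -m creep '[[0.0005,0,0,0,0,0,0],[0.0005,0,0,0,0,0,0],[0,0,0,0,0,0,0]]' >/dev/null; python3 f.py
python3 -m creep '[[0.0005,0,0,0,0,0,0],[0.0005,0,0,0,0,0,0],[0,0,0,0,0,0,0]]' >/dev/null; python3 f.py
python3 -m creep '[[0.0005,0,0,0,0,0,0],[0,0,0,0,0,0,0]]' >/dev/null; python3 f.py
python3 -m creep '[[0.0005,0,0,0,0,0,0],[0,0,0,0,0,0,0]]' >/dev/null; python3 f.py
```

```text
z [528.51 169.69  32.84] F [ 0.83  0.25 -1.07] M [ 0.138 -0.286  0.056] rot [ 3.1405e+00 -7.8500e-02 -1.6000e-03] t 34.65
z [528.59 169.63  32.71] F [-2.5   0.61 -0.57] M [0.104 0.313 0.055] rot [ 3.1401 -0.0782 -0.0042] t 34.95
z [528.72 169.64  32.6 ] F [-4.93  1.4   0.25] M [0.125 0.772 0.036] rot [ 3.14   -0.0779 -0.0053] t 35.15
z [528.83 169.59  32.55] F [-5.26  0.79  1.48] M [0.189 1.128 0.047] rot [ 3.1398 -0.0779 -0.0066] t 35.35
```

```bash
python3 -m creep '[[0.0005,0,0,0,0,0,0],[0,0,0,0,0,0,0]]' >/dev/null; python3 f.py
python3 -m creep '[[0.0005,0,0,0,0,0,0],[0,0,0,0,0,0,0]]' >/dev/null; python3 f.py
```

```text
z [528.85 169.62  32.53] F [-5.87  0.34  1.01] M [0.187 1.264 0.013] rot [ 3.1397 -0.0777 -0.008 ] t 35.55
z [528.9  169.58  32.54] F [-8.04  0.53  2.16] M [0.15  1.396 0.003] rot [ 3.1395 -0.0776 -0.0094] t 35.75
```

```bash
python3 -m creep '[[-0.001,0,0,0,0,0,0],[-0.001,0,0,0,0,0,0],[-0.001,0,0,0,0,0,0],[0,0,0,0,0,0,0]]' >/dev/null; python3 f.py
python3 -m creep '[[0,0,0,0,0,0,30],[0,0,0,0,0,0,30],[0,0,0,0,0,0,30]]' >/dev/null; python3 f.py
python3 -m creep '[[0,0,0,0,0,0,0],[0,0,0,0,0,0,0],[0,0,0,0,0,0,0],[0,0,0,0,0,0,0],[0,0,0,0,0,0,0]]' >/dev/null; python3 f.py
```

```text
z [528.96 169.55  32.92] F [-2.12  1.07 -1.65] M [0.205 0.594 0.09 ] rot [ 3.1406 -0.0788  0.    ] t 36.15
z [530.57 169.27  33.75] F [0.3  0.26 0.73] M [ 0.03   0.007 -0.024] rot [-3.1403  0.0803 -0.0045] t 36.45
z [529.93 169.63  33.67] F [1.4  0.11 3.91] M [-0.103 -0.224 -0.021] rot [-3.1403e+00  7.9000e-02 -3.1000e-03] t 36.95
```

```bash
python3 -m creep '[[0,0,-0.0008,0,0,0,0],[0,0,0,0,0,0,0]]' >/dev/null; python3 f.py
python3 -m creep '[[-0.0005,0,0,0,0,0,0],[0,0,0,0,0,0,0]]' >/dev/null; python3 f.py
python3 -m creep '[[-0.0005,0,0,0,0,0,0],[0,0,0,0,0,0,0]]' >/dev/null; python3 f.py
python3 -m creep '[[-0.0005,0,0,0,0,0,0],[0,0,0,0,0,0,0]]' >/dev/null; python3 f.py
```

```text
z [529.72 169.62  33.73] F [ 3.43 -0.41 -1.07] M [-0.014 -0.771  0.034] rot [-3.1402e+00  7.8800e-02 -2.4000e-03] t 37.15
z [529.55 169.58  33.92] F [ 5.6  -0.63 -2.2 ] M [ 0.049 -1.02   0.069] rot [-3.1402  0.0792 -0.0032] t 37.35
z [528.43 169.55  33.91] F [ 4.68  0.71 -2.35] M [ 0.007 -1.039  0.05 ] rot [-3.1405e+00  7.9100e-02 -1.4000e-03] t 37.55
z [527.62 169.57  33.92] F [ 4.39 -0.08 -1.57] M [-0.013 -1.04   0.035] rot [ 3.1405e+00 -7.9000e-02  6.0000e-04] t 37.75
```

It now slides steadily at about 4.6 N pull, with twice the earlier moment, so the pinch is about 3.7 N. I'll release, back off and check the tip position.

```bash
python3 -m creep '[[0,0,0.0003,0,0,0,20],[0,0,0,0,0,0,40],[0,0,0,0,0,0,40],[0,0,-0.015,0,0,0,40],[0,0,-0.03,0,0,0,40],[-0.02,0,-0.04,0,0,0,40],[-0.04,0,-0.03,0,0,0,40],[-0.045,0.01,-0.02,0,0,0,40],[-0.02,0.03,0,0,0,0,40],[0,0.045,0,0,0,0,40],[0,0.045,0,0,0,0,40],[0,0.04,0,0,0,0,40],[0,0,0,0,0,0,40]]'
python3 -c "
from h import *
for n in ('top','scene'): cv2.imwrite(f'pics/{n}9.png',bot.grab_frame(n))
a=cv2.imread('pics/top9.png')[140:240,240:300];b=cv2.imread('pics/scene9.png')[170:270,345:405]
cv2.imwrite('pics/c9.png',cv2.resize(np.hstack([a,b]),None,fx=6,fy=6,interpolation=cv2.INTER_CUBIC))"
```

```text
time: 39.05
ee_pos: [392.7, 0.3, 168.2]
tcp_rot: [3.137, -0.095, -0.003]
ft_force: [-0.6, 0.6, -0.5]
grip_width: 34.0
```

View pics/c9.png

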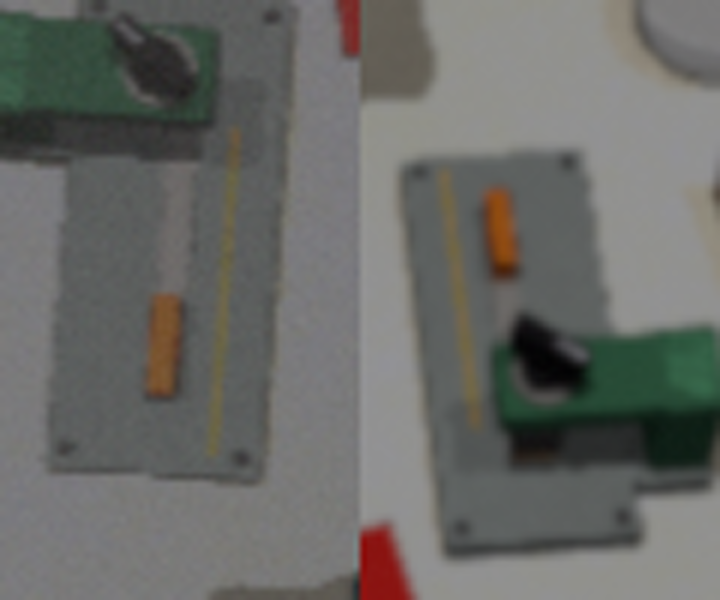

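Run:
```python
from h import *
cr={"top":(649.51,162.70,-.0467),"scene":(649.98,164.91,-.0543)}
for n,box in (("top",(180,212,258,276)),("scene",(196,222,362,378))):
    im=cv2.imread(f"pics/{n}9.png");a,b,c,d=box
    h=cv2.cvtColor(im[a:b,c:d],cv2.COLOR_BGR2HSV).astype(float)
    S=h[...,1]; w=np.clip((S-70)/80,0,1); w[(h[...,0]>22)]=0
    def cost(p,full=False):
        P=T([p[0],p[1],p[2]],[[x,y,z] for x in(-25,25) for y in(-7,7) for z in(20,46)])
        q=cv2.convexHull(((proj(n,P)-[c,a]+.5)*16).round().astype(np.int32));m=np.zeros(((b-a)*16,(d-c)*16),np.uint8);cv2.fillConvexPoly(m,q,1)
        r=cv2.resize(m.astype(float),(d-c,b-a),interpolation=cv2.INTER_AREA);r=cv2.GaussianBlur(r,(0,0),.6)
        return ((r-w)**2).sum()
    from scipy.optimize import minimize
    R=min((minimize(cost,[525+i,169,y],method="Nelder-Mead",options=dict(initial_simplex=[[525+i,169,y],[531+i,169,y],[525+i,175,y],[525+i,169,y+.1]])) for i in(-6,0) for y in(-.05,)),key=lambda r:r.fun)
    X,Y,A=cr[n];dx,dy=R.x[0]-X,R.x[1]-Y;cc,s=np.cos(A),np.sin(A)
    o=np.array([cc*dx+s*dy,-s*dx+cc*dy]);ya=R.x[2]-A
    print(n,R.x.round(3),R.fun.round(2),"origin",o.round(1),"rel yaw",ya.round(3),"tip",(o+142*np.array([np.cos(ya),np.sin(ya)])).round(1))
```

```text
top [5.25349e+02 1.67617e+02 1.00000e-03] 10.36 origin [-124.3   -0.9] rel yaw 0.048 tip [17.6  6. ]
scene [ 5.1815e+02  1.7023e+02 -9.3000e-02] 6.13 origin [-131.9   -1.8] rel yaw -0.039 tip [10.  -7.4]
```

Run:
```python
from cell import bot
import cv2,numpy as np
a=cv2.imread("pics/top0.png");b=cv2.imread("pics/top9.png")
for nm,(y0,y1,x0,x1) in dict(blue=(165,225,370,398),cup=(100,135,355,388),carton=(165,215,160,222),tub=(228,270,190,235)).items():
    print(nm,cv2.absdiff(a,b)[y0:y1,x0:x1].mean().round(1))
print(bot.job_done())
```

```text
blue 3.8
cup 3.4
carton 3.3
tub 3.5
the job is handed in; nothing more can be done
None
```

I set the creaser's gap with the orange gauge and handed the job in at about 39 s. The blade lies under the foot with a light drag, and the hand is clear.

- **How it was done:** I laid the gauge on the deck, released it, regripped and slid it in. Lifting the blade put contact with the pad at about 1.95 rad. I turned the screw about 1.98 rad, and a pull of about 2.6 N then slid the blade. A further 0.10 rad brought it to the final setting.
- **Final drag:** A pull of about 4.6 N slides the blade steadily, so the pinch should be roughly 3 to 4 N. In that pull the hand was also lifting the handle slightly, so the true value may be a little lower.
- **Tip position:** The top camera puts the tip 17.6 mm past the gap point and the scene camera 10 mm; arm motion suggests about 17 mm. Sideways they read +6 and −7 mm, because the cameras disagree on the blade's angle. All readings are inside the limits.
- **Bystanders:** The blue gauge, cup, carton and tub show only image noise between the first and last pictures.

What went wrong on the way:
- **Blade touch:** On approach the blade touched the side of the overhead arm with about 19 N at the wrist. I backed off, and the gauge had not slipped in the grip.
- **Spoiled tests:** Two push tests were unusable. In the first the fingertips rubbed the deck. In the second the blade appeared to bind and did not slide even at 8 N, so I stopped it. I did not measure the foot's force on the blade during that push.

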